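# Clamp a lino block in the carving jig

### The job

Get the lino block ready for carving. First, with the clamp still open, push the block along the jig with the fingertips until it is fully home against the wooden stop; then push the red clamp handle over, past its dead point, until it snaps into lock with the rubber foot pressing on the block. Only push: do not lift or tip the block and leave the ink bottle, paint jar and roller where they stand.

Things in the scene. Friction and masses are not known exactly. Their poses are not given: they have to be found in the camera images.
- jig: Plywood carving jig fixed to the table, 130 mm wide (y), 18 mm thick, x -160 to +180 mm; its +x is the way the block is pushed. Origin on the table under it, z up. Two side rails (inner faces at y -40.5 and +40.5 mm, x -100 to +50, tops at z 28) guide the block; the -x end is open. Behind the stop stands a steel toggle clamp (x 67 to 121, y -27 to +27, cheeks up to z 92).
- stop (a point): Middle of the wooden stop's face that the block must meet: in the jig's frame x +50, y 0, z 25 mm. The stop is 105 mm wide, 10 mm thick, its top at z 32.
- block: Loose lino block, 100 (x) x 75 (y) x 22 mm (z), pale wood with a dark blue-grey carved top, 0.11 to 0.23 kg. Origin at the centre of its underside, which rests on the jig board (18 mm above the table) between the rails, x axis along the jig's. Home, its +x face touches the stop and its origin is at x = 0 in the jig's frame; it starts 28 to 55 mm short.
- clamp_handle (a joint): Red handle's angle, rad: 0 open (start), leaning 1.05 rad back from vertical to the jig's +x; lean = 1.05 - value, so it grows as the handle swings up and over to -x. Hinge along the jig's y at x 93, z 77 mm. With the block home it resists from about 0.82 (about 3 N at the ball; 1 N before); dead point 1.10, then it snaps by itself to its locked stop at 1.25.
- handle_ball (a point): Centre of the red ball (28 mm diameter) at the end of the handle, 115 mm from the hinge; below it a red grip 20 mm thick. About 134 mm above the table when open, 192 mm when upright, 190 mm when locked.
- clamp_foot: Black rubber foot (20 mm diameter) on a sprung spindle at the end of the steel clamp arm, which stands upright (to 155 mm above the table) when open and swings down to -x over the block as the handle closes. Origin on the arm, 31 mm from the pressing face, which is along its -z. Locked, it presses on the block's top with about 8 N, near the middle of a block that is home.
- ink_bottle: Bystander: black ink bottle with a white cap and paper label, 68 mm diameter, 165 mm tall, standing beside the jig; origin at the centre of its underside.
- paint_jar: Bystander: small clear jar with a white lid, 46 mm diameter, 60 mm tall; origin at the centre of its underside.
- brayer: Bystander: ink roller lying on the table, black rubber roll 36 mm diameter and 90 mm long along its y, wooden handle reaching 120 mm towards its -x; origin under the roll's centre.
Mind the look-alikes: they are no part of the job. There is more than one size of the block; the job needs the middle-sized.

How it is judged:
On the way, in this order (a step that is already met when the one before it is completed fails the run):
1. the block is home against the stop (within 3 mm) while the clamp is still open (x of block in the frame of jig above -0.003 m and value of joint clamp_handle below 0.5 rad), for 0.2 s.
2. the handle is past its dead point and locked, the foot pressing on the block (value of joint clamp_handle above 1.19 rad and contact force between clamp_foot and block above 4 N), for 0.2 s.
At the end, for the whole second after the job is handed in: The handle rests in lock (above 1.19 rad), the foot presses on the block with more than 4 N, and the block lies flat on the jig, at rest, within 3 mm of the stop (all of step 2 and x of block in the frame of jig above -0.003 m and z of block in the frame of jig below 0.021 m and linear speed of block below 0.01 m/s); the robot touches nothing.
It fails at once if the block is lifted more than 8 mm or tipped (z of block in the frame of jig above 0.026 m or angle between block's own z axis and vertical above 0.2 rad).
It fails at once if a bystander is moved more than 20 mm, lifted or tipped (distance of any of ink_bottle, paint_jar, brayer from where it was at the start of the episode above 0.02 m or angle between any of ink_bottle, paint_jar's own z axis and vertical above 0.3 rad).
It also fails if it takes over 48 s, if anything falls off the work surface, if the arm or the gripper's body presses on something with over 40 N, if the wrist force passes 120 N, or if a joint passes its speed limit or range.

### The arm

A 7-joint arm with a two-finger parallel gripper is mounted at the origin on the work surface. World frame = base frame: x ahead of the robot, y to its left, z up, the work surface at z = 0. Lengths are in m, angles in rad, forces in N, time in s.
With the tool pointing down it reaches from about 0.4 to 0.85 m from the base axis. Payload 4.5 kg.
Tool frame: the origin (TCP) lies between the finger pads; the fingertips stand 11 mm ahead of it and the grasp point (between the pads) lies 8 mm behind it (r.nose_length is the distance from the TCP to the fingertips, in m); z points along the fingers, y is the line along which they close (so a half turn about z gives the same grasp; the last joint's range is limited). The gripper opens to 88 mm and grips with 3 to 60 N. Pads are 18 mm wide; open, the fingers measure 123 mm over their backs; the gripper's body (75 mm by 187 mm) begins 45 mm behind the grasp point.
Start: joints at [0.034, 0.689, -0.195, 1.565, 0.157, 0.902, -0.215], TCP at [0.625, 0, 0.25] pointing down, gripper open.
Joint ranges: [-3.01, 3.01], [-0.46, 2.08], [-1.47, 1.51], [0.13, 2.56], [-1, 4.14], [0.04, 2.09], [-2.66, 2.66]. Speed limits (rad/s): [2.57, 2.57, 3.14, 3.14, 3.14, 3.14, 3.14].

### API

Orientations are given as a unit quaternion [x, y, z, w].
In Python, from plant import get_state, snapshot, camera_model, r gives the robot as it stands.
- The arm moves only by the shell command python3 -m inch 'ROWS' [FORCE]. ROWS is text: rows parted by semicolons, each of 7 numbers parted by spaces: the opening, from -1 (shut) to 1 (fully open), then the shift along the tool's x, y, z in m, then the turn, a rotation vector about the tool's x, y, z in rad. A call has 1 to 20 rows; each row shifts and turns the commanded pose from where the row before left it, along the tool's axes as they then stand; what a row does not reach is not made up. A row lasts 1/12 s, in which the tool goes at most 41.7 mm and 7.16 degrees, less where a joint would pass 70% of its speed; a pose out of reach is approached as far as the arm can. A call is refused whole if a number of a shift passes 0.0417 or a number of a turn 0.125, either way. A call with a gripper value outside its range is refused whole. The fingers move at their own pace and stop on an object; FORCE is the grip in N (left out, the last holds). Time passes only in rows, so rows that do not move let the fingers close. It gives the time, the measured TCP pose, the force, the opening and the grip force at its end, in the units of the state.
- get_state(): the state, without advancing time (a new reading comes with each control period).
- snapshot(name): name is "scene" or "side" or "wrist"; returns (picture, depth): 384x512x3 uint8, red, green, blue; 384x512 float32, m along the optical axis (not along the pixel's ray), 0 where there is no reading.
- camera_model(name): a dict with "intrinsics" (3x3 intrinsics, pixels), "view" (4x4, takes a point from world to camera coordinates). Camera axes: x right, y down, z forward; pixel columns grow to the right and rows downward; lengths in m; the calibration is good to about 2 mm. A picture is of the moment at which its call begins: read the wrist's pose just before it. camera_model takes no time and is no camera call; for the wrist camera it gives the pose at the moment of the call.
- r.finish_job(): hands the job in; it is judged then, once.
The state is a dict: "clock": time; "q": joint angles; "qd": joint speeds; "joint_torque": joint torques, N m; "tool_pos": TCP position; "eef_rot": TCP orientation; "contact_force": force on the tool from outside, world axes, zero at the start; "moment": the same for the moment, N m; "opening": opening from 0.0 (shut) to 1.0 (fully open); "finger_force": force on a finger pad.
Only numpy, scipy, OpenCV 4.12 (cv2) and the standard library are available. Lean on these libraries where they do the work, as an engineer would, in place of code of your own. Each camera call takes 0.05 s, during which the arm holds its last target. There are 200 camera calls.

## Working session

There is one attempt and no reset: what is moved stays moved. The work goes in short steps, Python scripts to look and compute and a shell command to move; the robot and the scene stay as the last step left them, time stands still between calls to the robot, and variables do not carry over. Pictures are saved under pics/ and viewed, at most 10 in all, crops included, and the job is handed in when it is done.

```bash
mkdir -p pics; python3 - <<'E'
from plant import *
import cv2,numpy as np
np.set_printoptions(precision=4,suppress=True)
s=get_state();print(s['clock'],s['tool_pos'],s['eef_rot'],s['opening'])
for n in('scene','side'):
    p,d=snapshot(n);cv2.imwrite(f'pics/{n}0.png',p[:,:,::-1]);np.savez(f'{n}0.npz',p=p,d=d,**camera_model(n))
    print(n,camera_model(n))
E
```

```text
0.0 [ 0.6244 -0.0001  0.2489] [ 0.7071  0.7071 -0.0007 -0.0006] 1.0009452984038447
scene {'intrinsics': array([[370.8141,   0.    , 252.2276],
       [  0.    , 370.8141, 200.2669],
       [  0.    ,   0.    ,   1.    ]]), 'view': array([[-0.8007,  0.5991, -0.0008,  0.4948],
       [ 0.4874,  0.6507, -0.5823, -0.1514],
       [-0.3483, -0.4666, -0.813 ,  1.0172],
       [ 0.    ,  0.    ,  0.    ,  1.    ]])}
side {'intrinsics': array([[409.9659,   0.    , 260.5763],
       [  0.    , 409.9659, 197.217 ],
       [  0.    ,   0.    ,   1.    ]]), 'view': array([[-0.9961, -0.0881, -0.0067,  0.5302],
       [-0.0431,  0.5503, -0.8338,  0.152 ],
       [ 0.0772, -0.8303, -0.552 ,  1.0128],
       [ 0.    ,  0.    ,  0.    ,  1.    ]])}
```

View pics/scene0.png

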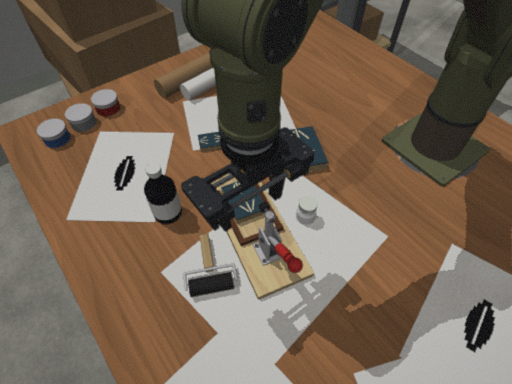

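View pics/side0.png

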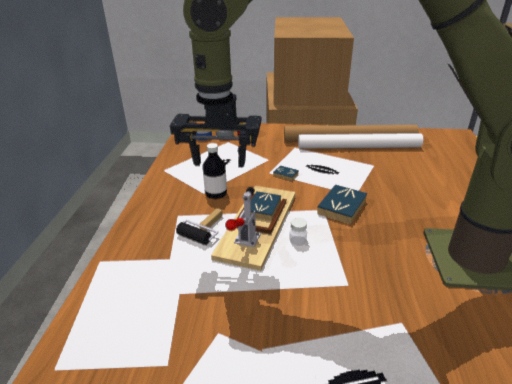

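Scene view: the arm hides part of the jig (board about 270,255; handle ball 294,264). In the side view there are three blocks: the small one at (287,172), a large one at (343,203) and the one in the jig at (264,208). The one between the rails fits the description (its size is checked next). Bystanders: bottle (215,175), brayer (195,232), jar (299,230).

```bash
cat > h.py <<'E'
import numpy as np,cv2
np.set_printoptions(precision=4,suppress=True)
def world(p,d,K,V):
    v,u=np.mgrid[:d.shape[0],:d.shape[1]]
    c=np.stack([(u-K[0,2])/K[0,0]*d,(v-K[1,2])/K[1,1]*d,d],-1)
    return (c-V[:3,3])@V[:3,:3]
def ray(u,v,z,K,V):
    d=V[:3,:3].T@np.linalg.solve(K,[u,v,1.]);o=-V[:3,:3].T@V[:3,3]
    return o+d*(z-o[2])/d[2]
E
python3 - <<'E'
from h import *
f=np.load('side0.npz');p,d,K,V=f['p'],f['d'],f['intrinsics'],f['view']
W=world(p,d,K,V);hsv=cv2.cvtColor(p,cv2.COLOR_RGB2HSV);H,S,L=cv2.split(hsv)
ok=d>0
def rect(m,z,name):
    m=cv2.morphologyEx(m.astype(np.uint8),cv2.MORPH_OPEN,np.ones((2,2)))
    n,lab,st,_=cv2.connectedComponentsWithStats(m)
    for i in range(1,n):
        if st[i,4]>60:
            P=W[lab==i];r=cv2.minAreaRect((P[:,:2]*1000).astype(np.float32))
            print(name,st[i],'rect mm',np.round(r[0],1),np.round(r[1],1),round(r[2],1),'z',np.median(P[:,2]))
reg=np.zeros_like(ok);reg[155:275,170:375]=1
z=W[...,2]
rect(ok&reg&(z>.010)&(z<.024),0,'z18')
rect(ok&reg&(z>.034)&(z<.046),0,'z40')
rect(ok&reg&(H>85)&(H<125)&(S>60)&(z>.005)&(z<.06),0,'blue')
rect(ok&reg&((H<6)|(H>174))&(S>170)&(z>.06),0,'red')
rect(ok&reg&(z>.05)&(z<.2),0,'tall')
c=p[150:280,170:375,::-1];cv2.imwrite('pics/c0.png',cv2.resize(c,None,fx=3.9,fy=3.9,interpolation=cv2.INTER_CUBIC))
E
```

```text
z18 [274 167  26  12 192] rect mm [488. 201.] [1204.9   81.7] 89.1 z 0.01451738413407144
z18 [ 212  187   84   82 1999] rect mm [550.  268.9] [1068.7  195.2] 89.6 z 0.018128114776250925
z18 [206 191  22   7  79] rect mm [590.2 277.2] [  64.3 1085.1] 10.9 z 0.013618675905714982
z18 [318 209  34  14 138] rect mm [373.1 325.2] [967.5  92.6] 85.6 z 0.014919654422013519
z18 [177 211  46  34 340] rect mm [617.3 339.5] [123.  975.4] 11.9 z 0.01606001112950645
z18 [256 218  17  11 130] rect mm [534.4 -70.5] [54.5 48.1] 78.8 z 0.01868637819749013
z18 [291 238  17   6  67] rect mm [429.9 -24.2] [48.7 22.3] 27.2 z 0.013495704165272106
z40 [205 185  22   7  65] rect mm [588.8 286.1] [  63.  1067.2] 11.0 z 0.0355930183721813
z40 [252 193  30  24 539] rect mm [514.1 294.8] [  81.7 1021.6] 1.9 z 0.04003103422314527
z40 [179 223  30  13 117] rect mm [571.6 371.7] [ 69.4 891.9] 19.4 z 0.035602921955658694
blue [283 168  12  10  63] rect mm [ 476.5 -364.7] [34. 60.] 28.9 z 0.014548144565727185
blue [320 187  47  30 672] rect mm [ 309.6 -193.6] [136.3  94.5] 65.0 z 0.029353776838582608
blue [252 193  29  22 330] rect mm [513.7 305.3] [  78.6 1000.8] 2.0 z 0.04018250702495724
red [227 219  18  12 138] rect mm [534.7 395.2] [ 37.8 831.5] 8.2 z 0.13477342979955886
tall [204 156  23  31 608] rect mm [607.6 188.1] [  66.4 1266.6] 10.8 z 0.0921697162895288
tall [226 188  30  48 650] rect mm [549.1 280.3] [  70.4 1061.2] 6.2 z 0.09803122785962387
tall [292 219  16  12 163] rect mm [453.4 338.7] [929.9  38.7] 87.2 z 0.059437167424647885
```

View pics/c0.png

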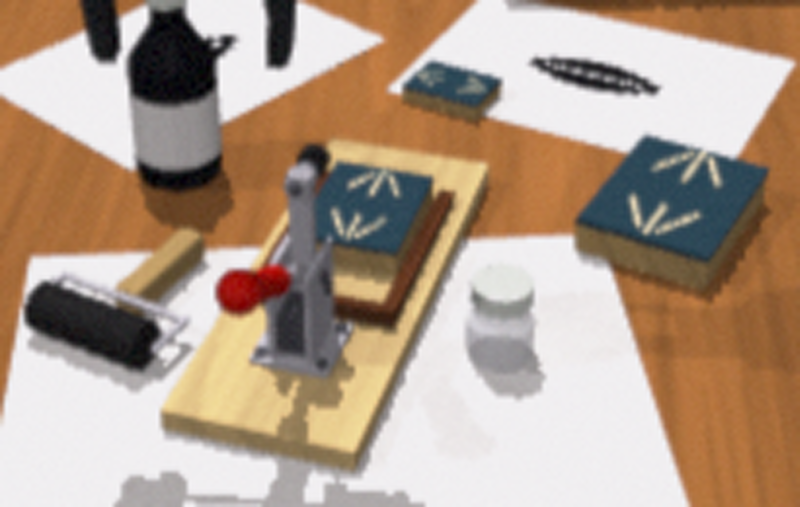

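The crop shows the mid-sized block on the board between the rails. The small one (crop 450,90) and the large one (670,215) lie on the table. The board's top corners are at about (163,412), (357,460), (487,160) and (330,142).

```bash
python3 - <<'E'
from h import *
f=np.load('side0.npz');p,d,K,V=f['p'],f['d'],f['intrinsics'],f['view']
W=world(p,d,K,V);H,S,L=cv2.split(cv2.cvtColor(p,cv2.COLOR_RGB2HSV));z=W[...,2];ok=d>0
C=np.array([ray(170+(a+.5)/3.9-.5,150+(b+.5)/3.9-.5,.018,K,V)[:2] for a,b in[(163,412),(357,460),(487,160),(330,142)]])*1000
print('corners',C,'sides',np.linalg.norm(C-np.roll(C,-1,0),axis=1))
reg=np.zeros_like(ok);reg[155:275,170:375]=1
def rect(m,n):
    P=W[m];q=P[:,:2]*1000;med=np.median(q,0);k=np.linalg.norm(q-med,axis=1)<230
    r=cv2.minAreaRect(q[k].astype(np.float32));print(n,k.sum(),np.round(cv2.boxPoints(r),1).tolist(),np.round(r[1],1),round(r[2],1),P[:,2].min(),P[:,2].max(),'med',med)
wood=ok&reg&(abs(z-.018)<.003)&(W[...,0]>.45)&(W[...,0]<.62)&(S>60)&(H>12)
b=np.zeros_like(ok);b[188:220,245:285]=1
rect(wood&(np.arange(512)[None]>205)&(np.arange(512)[None]<300),'board')
rect(ok&b&(H>85)&(H<125)&(S>60)&(abs(z-.04)<.004),'blockblue')
rect(ok&b&(abs(z-.04)<.002),'block40')
red=ok&reg&((H<6)|(H>174))&(S>170)&(z>.05);v,u=np.nonzero(red)
rect(red,'red')
t=ok&reg&(z>.05)
for n,(a,c,e,g) in dict(bottle=(155,200,200,229),jar=(215,245,288,312),clamp=(185,245,232,257)).items():
    w=np.zeros_like(ok);w[a:c,e:g]=1;rect(t&w&~red if n=='clamp' else ok&w&(z>.05),n)
w=np.zeros_like(ok);w[205:250,170:222]=1
rect(ok&w&(z>.008)&(z<.06)&(W[...,0]>.55),'brayer')
E
```

```text
corners [[ 647.5675   59.8936]
 [ 522.4885   93.1841]
 [ 450.8067 -249.8468]
 [ 575.4059 -266.7259]] sides [129.4334 350.4404 125.7373 334.496 ]
board 1478 [[453.1000061035156, -220.39999389648438], [580.2000122070312, -249.39999389648438], [651.0, 61.0], [524.0, 90.0]] [318.4 130.3] 77.2 0.01500800169509778 0.02099895129201636 med [537.4211  -3.8805]
blockblue 345 [[491.1000061035156, -187.3000030517578], [562.7000122070312, -202.6999969482422], [584.0, -104.0], [512.2999877929688, -88.5999984741211]] [100.9  73.3] 77.9 0.03699475188508719 0.04312877958241859 med [ 531.8095 -146.8904]
block40 466 [[490.79998779296875, -190.60000610351562], [564.0999755859375, -205.1999969482422], [584.4000244140625, -103.4000015258789], [511.1000061035156, -88.80000305175781]] [103.8  74.7] 78.7 0.038017579051354285 0.041996151251010694 med [ 533.6907 -147.2109]
red 141 [[560.2999877929688, 33.900001525878906], [580.4000244140625, 28.0], [601.2000122070312, 98.0999984741211], [581.0999755859375, 104.0999984741211]] [73.2 21. ] 73.5 0.10487889473717874 0.14964837810162965 med [583.0707  90.0129]
bott
[... 284 characters left out ...]
0000190734863], [419.70001220703125, -56.400001525878906], [457.8999938964844, -55.099998474121094], [456.3999938964844, -12.5]] [38.2 42.6] 1.9 0.05030511366795709 0.06334035564015496 med [438.849  -28.6207]
clamp 493 [[542.2000122070312, -43.79999923706055], [574.9000244140625, -51.099998474121094], [606.5999755859375, 92.80000305175781], [573.9000244140625, 100.0]] [147.3  33.5] 77.6 0.050217889703434444 0.15439612113096837 med [565.5005 -12.1077]
brayer 816 [[627.5999755859375, 37.099998474121094], [655.5999755859375, -128.6999969482422], [773.4000244140625, -108.80000305175781], [745.4000244140625, 57.0]] [119.4 168.1] 9.6 0.008318130475359587 0.04001060396121147 med [689.263  -20.8556]
```

```bash
python3 - <<'E'
from h import *
J=np.array([.5484,-.1002]);a=np.radians(77.6);R=np.array([[np.cos(a),np.sin(a)],[-np.sin(a),np.cos(a)]])
for n in('side','scene'):
    f=np.load(n+'0.npz');p,d,K,V=f['p'],f['d'],f['intrinsics'],f['view']
    W=world(p,d,K,V);j=(W[...,:2]-J)@R.T*1000;ok=(d>0);z=W[...,2]
    w=np.zeros_like(ok)
    if n=='side': w[160:200,202:228]=1
    else: w[165:222,143:184]=1
    H,S,L=cv2.split(cv2.cvtColor(p,cv2.COLOR_RGB2HSV))
    m=ok&w&(z>.02)&(z<.18)&(W[...,0]<.8)&(S<90)&(W[...,1]>-.35)
    for lo,hi in((.02,.1),(.1,.18)):
        P=j[m&(z>=lo)&(z<hi)];print(n,lo,len(P),np.percentile(P,[3,50,97],axis=0).round(1).tolist())
    if n=='side':
        w[:]=0;w[185:200,238:255]=1
        m=ok&(z>.11)&(z<.17)&(abs(j[...,1])<30)&(j[...,0]>-40)&(j[...,0]<140);P=j[m];Z=z[m]
        for l in np.arange(.11,.16,.01):
            k=(Z>=l)&(Z<l+.01);
            if k.any():print('clamp',l,P[k].min(0),P[k].max(0))
        w[:]=0;w[215:250,288:312]=1;m=ok&w&(z>.05)&(z<.07);print('jar',np.percentile(j[m],[5,50,95],axis=0).tolist())
        w[:]=0;w[205:250,170:222]=1;m=ok&w&(z>.012)&(z<.05)&(j[...,1]<-66);print('brayer',np.percentile(j[m],[1,50,99],axis=0).tolist())
E
```

```text
side 0.02 487 [[-111.2, -195.4], [-79.5, -157.8], [-72.2, -137.8]]
side 0.1 147 [[-116.7, -194.9], [-88.2, -164.4], [-74.3, -140.5]]
clamp 0.11 [82.7033 -6.673 ] [139.0851   8.1064]
clamp 0.12 [82.7052 -6.1727] [90.6941  8.3741]
clamp 0.13 [67.3718 -7.1943] [94.0136  8.6009]
clamp 0.13999999999999999 [56.3564 -8.6413] [95.4964  9.6828]
clamp 0.14999999999999997 [53.6957 -8.2839] [96.6608  7.7836]
jar [[23.405916361567463, 105.54270237635185], [46.26011396157569, 122.65437659278014], [59.9898078154928, 139.66313152493436]]
brayer [[1.7120580942947088, -187.11715336715645], [112.91544368340689, -127.09798248010088], [138.33421183241848, -84.43955350920143]]
scene 0.02 623 [[-95.1, -201.9], [-75.4, -171.9], [-70.2, -139.8]]
scene 0.1 654 [[-113.1, -197.7], [-91.8, -171.4], [-74.5, -145.4]]
```

```bash
python3 -m inch '-1 0 0 0 0 0 0.108;-1 0 0 0 0 0 0.108;-1 -.031 -.0066 0 0 0 0;-1 -.031 -.0066 0 0 0 0;-1 -.031 -.0066 0 0 0 0;-1 -.031 -.0066 0 0 0 0;-1 -.031 -.0066 0 0 0 0;-1 -.031 -.0066 0 0 0 0;-1 -.031 -.0066 0 0 0 0;-1 -.031 -.0066 0 0 0 0;-1 0 0 .03 0 0 0;-1 0 0 .03 0 0 0;-1 0 0 .03 0 0 0;-1 0 0 .03 0 0 0;-1 0 0 .03 0 0 0;-1 0 0 0 0 0 0;-1 0 0 0 0 0 0' 20
python3 - <<'E'
from plant import *
import cv2,numpy as np
from h import *
J=np.array([.5484,-.1002]);a=np.radians(77.6);R=np.array([[np.cos(a),np.sin(a)],[-np.sin(a),np.cos(a)]])
s=get_state();print((np.array(s['tool_pos'][:2])-J)@R.T,s['tool_pos'],s['opening'])
out=[]
for n in('scene','side'):
    p,d=snapshot(n);out.append(p[:,:,::-1]);np.savez(n+'1.npz',p=p,d=d,**camera_model(n))
cv2.imwrite('pics/b1.png',np.hstack([cv2.resize(out[0][130:310,170:350],(540,540)),cv2.resize(out[1][110:290,220:300],(240,540))]))
E
```

```text
clock: 1.52
tool_pos: [0.5192, -0.2304, 0.0987]
eef_rot: [0.779, 0.627, -0.001, -0.002]
contact_force: [0.8, -0.3, 0.6]
opening: 0.002
finger_force: 0.0
[-0.1335  0.0005] [ 0.5192 -0.2304  0.0987] 0.0022393188256419555
```

View pics/b1.png

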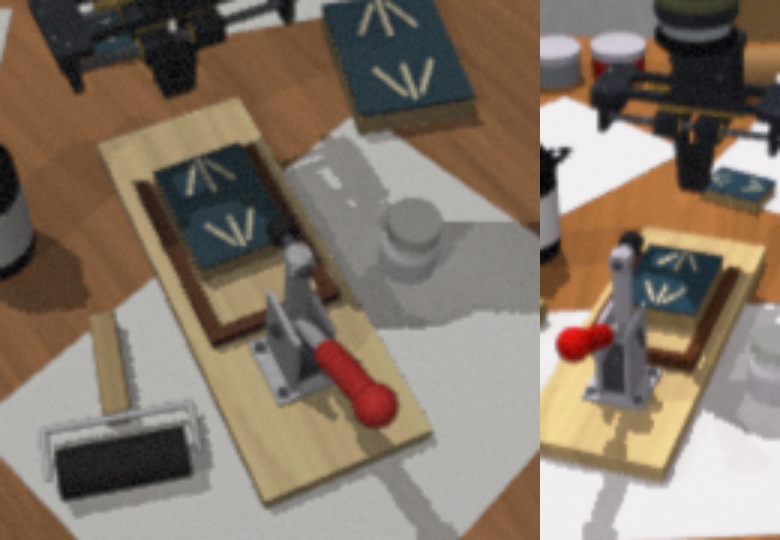

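The scene view is now clear: the closed fingers are behind the block (175,75), the gap to the stop is visible, and the board corners are at (265,503), (432,435), (240,98) and (100,148). I'll refine the jig pose from these.

```bash
python3 - <<'E'
from h import *
f=np.load('scene1.npz');p,d,K,V=f['p'],f['d'],f['intrinsics'],f['view']
C=np.array([ray(170+x/3-.5,130+y/3-.5,.018,K,V)[:2] for x,y in[(432,435),(265,503),(240,98),(100,148)]])
Jc=np.array([[180,65],[180,-65],[-160,65],[-160,-65]])/1e3
A=cv2.estimateAffinePartial2D(Jc,C)[0];print(A,np.degrees(np.arctan2(A[1,0],A[0,0])),np.hypot(*A[:,0]),(C-Jc@A[:,:2].T-A[:,2])*1e3)
W=world(p,d,K,V);z=W[...,2];H,S,L=cv2.split(cv2.cvtColor(p,cv2.COLOR_RGB2HSV))
a=np.arctan2(A[1,0],A[0,0]);R=np.array([[np.cos(a),np.sin(a)],[-np.sin(a),np.cos(a)]])
j=(W[...,:2]-A[:,2])@R.T*1e3;n=(abs(j)<[200,60]).all(-1)&(d>0)
b=n&(abs(z-.04)<.003)&(j[...,0]<20);print('block',np.percentile(j[b],[1,50,99],axis=0))
r=(d>0)&((H<6)|(H>174))&(S>170)&(z>.06)&(j[...,0]>165);print('ball',np.percentile(j[r],[2,50,98],axis=0),z[r].max())
E
```

```text
[[ 0.2255 -0.9647  0.5478]
 [ 0.9647  0.2255 -0.0965]] 76.84126195156475 0.9907089885874659 [[ 1.4339  0.8591]
 [-0.9666 -0.5359]
 [-0.5886 -2.0812]
 [ 0.1214  1.758 ]]
block [[-98.4605 -36.4049]
 [-48.238   -1.6959]
 [  0.6611  37.3603]]
ball [[166.5043 -10.6736]
 [189.9828  -2.1345]
 [202.0113   9.2221]] 0.15035223424181823
```

```bash
python3 -m inch '-1 0 0 .0206 0 0 0;-1 0 0 .0206 0 0 0;-1 0 0 .0205 0 0 0;-1 .01 0 0 0 0 0;-1 .01 0 0 0 0 0;-1 .005 0 0 0 0 0;-1 .004 0 0 0 0 0;-1 .004 0 0 0 0 0;-1 .004 0 0 0 0 0;-1 .004 0 0 0 0 0;-1 .004 0 0 0 0 0;-1 .004 0 0 0 0 0;-1 .004 0 0 0 0 0;-1 .004 0 0 0 0 0;-1 .004 0 0 0 0 0;-1 .004 0 0 0 0 0;-1 .003 0 0 0 0 0;-1 .002 0 0 0 0 0;-1 0 0 0 0 0 0'
```

```text
clock: 3.2
tool_pos: [0.5352, -0.1621, 0.0379]
eef_rot: [0.779, 0.627, -0.0, -0.0]
contact_force: [-0.5, -1.7, 1.0]
opening: 0.002
finger_force: 0.6
```

```bash
python3 -m inch '-1 .001 0 0 0 0 0;-1 .001 0 0 0 0 0;-1 0 0 0 0 0 0'
```

```text
clock: 3.45
tool_pos: [0.5349, -0.1619, 0.0379]
eef_rot: [0.78, 0.626, -0.001, 0.0]
contact_force: [-1.6, -5.4, 1.2]
opening: 0.005
finger_force: 2.4
```

```bash
python3 -m inch '-1 .001 0 0 0 0 0;-1 .001 0 0 0 0 0;-1 0 0 0 0 0 0'
```

```text
clock: 3.7
tool_pos: [0.5346, -0.1616, 0.038]
eef_rot: [0.78, 0.626, -0.002, 0.001]
contact_force: [-2.8, -6.9, 1.7]
opening: 0.006
finger_force: 4.1
```

```bash
python3 -m inch '-1 .001 0 0 0 0 0;-1 .001 0 0 0 0 0;-1 .001 0 0 0 0 0;-1 0 0 0 0 0 0'
python3 - <<'E'
from plant import *
from h import *
out=[]
for n in('scene','side'):
    p,d=snapshot(n);out.append(p[:,:,::-1]);np.savez(n+'2.npz',p=p,d=d,**camera_model(n))
cv2.imwrite('pics/b2.png',np.hstack([cv2.resize(out[0][180:270,200:290],(400,400)),cv2.resize(out[1][170:260,220:310],(400,400))]))
E
```

```text
clock: 4.03
tool_pos: [0.5345, -0.1615, 0.038]
eef_rot: [0.781, 0.625, -0.003, 0.002]
contact_force: [-3.9, -12.0, 1.4]
opening: 0.009
finger_force: 6.5
```

View pics/b2.png

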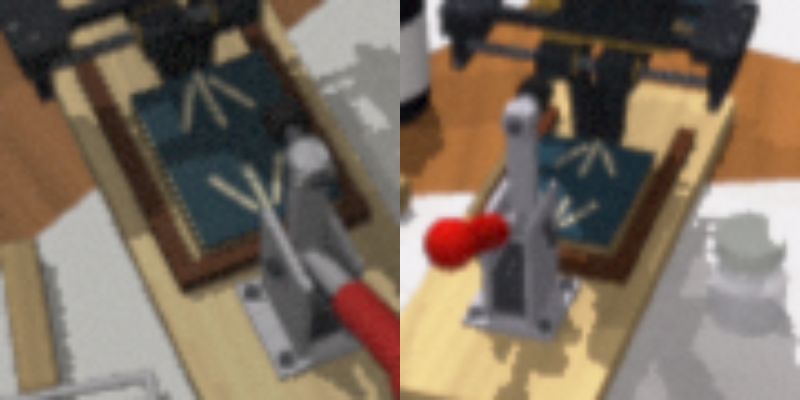

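The block now sits against the stop (left panel around 195,265; no gap) under a 12 N push. Next: back off, rise, move over to behind the handle, and tilt.

```bash
python3 -m inch '-1 -.012 0 0 0 0 0;-1 -.02 0 0 0 0 0;-1 0 0 -.03 0 0 0;-1 0 0 -.041 0 0 0;-1 0 0 -.041 0 0 0;-1 0 0 -.041 0 0 0;-1 0 0 -.041 0 0 0;-1 0 0 -.025 0 0 0;-1 0 0 0 0 0 0'
python3 - <<'E'
from plant import *
from h import *
p,d=snapshot('scene');K,V=[camera_model('scene')[k] for k in('intrinsics','view')]
W=world(p,d,K,V);z=W[...,2];a=np.radians(77.3);R=np.array([[np.cos(a),np.sin(a)],[-np.sin(a),np.cos(a)]])
j=(W[...,:2]-[.548,-.0985])@R.T*1e3
H,S,L=cv2.split(cv2.cvtColor(p,cv2.COLOR_RGB2HSV))
b=(d>0)&(abs(z-.04)<.003)&(abs(j[...,1])<45)&(j[...,0]<60)&(j[...,0]>-110);print('block',np.percentile(j[b],[1,50,99],axis=0))
print(j[...,0][b].min(),(np.array(get_state()['tool_pos'][:2])-[.548,-.0985])@R.T,get_state()['tool_pos'])
E
```

```text
clock: 4.88
tool_pos: [0.5336, -0.1866, 0.2629]
eef_rot: [0.779, 0.627, 0.004, 0.004]
contact_force: [0.5, 0.1, -0.0]
opening: 0.008
finger_force: 0.0
block [[-50.2019 -33.7381]
 [ -4.0287  -3.9372]
 [ 49.0892  40.0628]]
-52.26697724890609 [-0.0891 -0.0038] [ 0.5321 -0.1863  0.26  ]
```

```bash
python3 -m inch '-.68 .0414 -.001 0 0 0 0;-.68 .0414 -.001 0 0 0 0;-.68 .0414 -.001 0 0 0 0;-.68 .0414 0 0 0 0 0;-.68 .0414 0 0 0 0 0;-.68 .0414 0 0 0 0 0;-.68 .0414 0 0 0 0 0;-.68 .0414 0 0 0 0 0;-.68 .0414 0 0 0 0 0;-.68 .0414 0 0 0 0 0;-.68 0 0 0 0 -.116 0;-.68 0 0 0 0 -.116 0;-.68 0 0 0 0 -.116 0;-.68 0 0 0 0 -.116 0;-.68 0 0 0 0 -.116 0;-.68 0 0 0 0 -.116 0;-.68 0 0 0 0 0 0;-.68 0 0 0 0 0 0'
cat > st.py <<'E'
from plant import *
from h import *
from scipy.spatial.transform import Rotation as Ro
a=np.radians(77.3);R=np.array([[np.cos(a),np.sin(a),0],[-np.sin(a),np.cos(a),0],[0,0,1]])
s=get_state();M=R@Ro.from_quat(s['eef_rot']).as_matrix();P=R@(np.array(s['tool_pos'])-[.548,-.0985,0])
print('jig TCP',P,'tool z',M[:,2],'tool y',M[:,1],'tilt',np.arctan2(-M[0,2],-M[2,2]))
def todo(target): print('tool shift mm',(M.T@(np.array(target)-P*1e3)).round(1))
E
python3 -c "
from st import *
todo([229,0,104]);todo([212,0,118])"
```

```text
clock: 6.43
tool_pos: [0.6144, 0.2196, 0.253]
eef_rot: [0.731, 0.591, -0.267, 0.213]
contact_force: [0.9, 0.4, -0.5]
opening: 0.159
finger_force: 0.0
jig TCP [0.3249 0.0052 0.253 ] tool z [-0.6417 -0.0019 -0.7669] tool y [ 0.0089 -0.9999 -0.005 ] tilt 0.6967471622514142
tool shift mm [ 22.    5.1 175.9]
tool shift mm [ -0.    4.9 176.1]
```

```bash
python3 -m inch '-.68 .0055 .0012 .03 0 0 0;-.68 .0055 .0012 .03 0 0 0;-.68 .0055 .0012 .03 0 0 0;-.68 .0055 .0012 .03 0 0 0;-.68 0 0 .03 0 0 0;-.68 0 0 .026 0 0 0;-.68 0 0 0 0 0 0;-.68 0 0 0 0 0 0'
python3 - <<'E'
from st import *
out=[]
for n in('scene','side'):
    p,d=snapshot(n);c=camera_model(n);K,V=c['intrinsics'],c['view'];W=world(p,d,K,V)
    j=(W-[.548,-.0985,0])@R.T*1e3;H,S,L=cv2.split(cv2.cvtColor(p,cv2.COLOR_RGB2HSV))
    m=(d>0)&((H<6)|(H>174))&(S>150)&(j[...,0]>150)&(j[...,0]<215)&(abs(j[...,1])<30)&(j[...,2]>100)
    q=j[m];A=np.c_[2*q,np.ones(len(q))];k=q[:,0]>184
    print(n,len(q),np.percentile(q,[3,50,97],axis=0).round(1).tolist(),'ball part',np.percentile(q[k],[3,50,97],axis=0).round(1).tolist())
    out.append(p[:,:,::-1])
cv2.imwrite('pics/b3.png',np.hstack([cv2.resize(out[0][200:300,240:340],(400,400)),cv2.resize(out[1][190:290,190:290],(400,400))]))
E
```

```text
clock: 7.1
tool_pos: [0.5998, 0.1211, 0.1089]
eef_rot: [0.734, 0.588, -0.266, 0.213]
contact_force: [1.3, 0.9, -0.0]
opening: 0.159
finger_force: 0.0
jig TCP [ 0.2256 -0.0023  0.1089] tool z [-0.6406 -0.0013 -0.7679] tool y [ 0.0019 -1.      0.0001] tilt 0.6952412744221624
scene 282 [[152.2, -11.2, 119.1], [186.8, -2.9, 139.9], [203.9, 7.5, 148.6]] ball part [[185.3, -11.9, 136.4], [195.8, -2.6, 144.7], [204.4, 8.3, 148.7]]
side 64 [[151.6, -4.8, 114.6], [183.8, 6.1, 141.2], [194.7, 10.2, 149.0]] ball part [[184.1, -5.2, 141.3], [190.5, 3.6, 146.5], [195.0, 11.6, 149.5]]
```

View pics/b3.png

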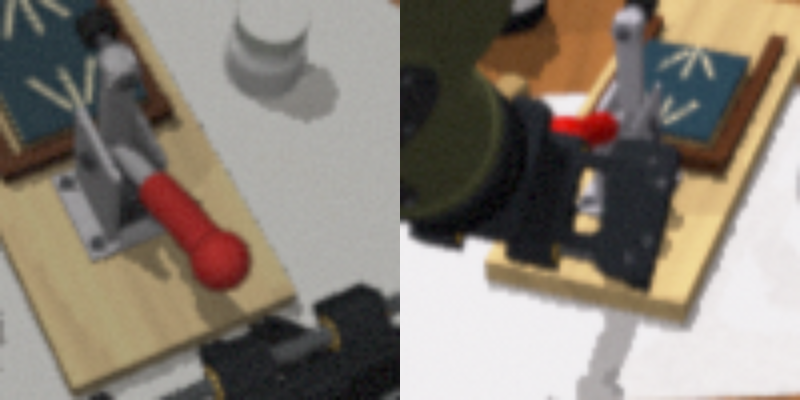

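Ball at (220,258) in the left panel, with the fingers behind and below it (260,340), laterally aligned (both at y ≈ -2 mm). Next I work out the arc rows.

```bash
python3 - <<'E'
from st import *
def tgt(phi,t,d=24): return np.array([93+115*np.sin(phi)+d*np.cos(t),77+115*np.cos(phi)-d*np.sin(t)])
def row(a,b,t): D=b-a; return (D@[np.cos(t),-np.sin(t)]),(D@[-np.sin(t),-np.cos(t)])  # tool x=(cos t,-sin t) jig
t=.695;c=np.array([P[0],P[2]])*1e3
print('contact',row(c,tgt(1.05,t),t));c=tgt(1.05,t)
ph=np.linspace(1.05,-.15,21)[1:]
for f in ph:
    tn=.695*max(f,0)/1.05; n=tgt(f,tn); print(round(f,2),'x %.1f z %.1f turn %.3f'%(*row(c,n,t),t-tn));c=n;t=tn
E
```

```text
jig TCP [ 0.2292 -0.0029  0.1097] tool z [-0.6377 -0.0056 -0.7703] tool y [ 0.0055 -1.      0.0028] tilt 0.6915001349840871
contact (np.float64(-19.69424576842239), np.float64(4.4466686592996965))
0.99 x -6.6 z -3.2 turn 0.040
0.93 x -6.6 z -3.0 turn 0.040
0.87 x -6.6 z -2.9 turn 0.040
0.81 x -6.7 z -2.8 turn 0.040
0.75 x -6.7 z -2.6 turn 0.040
0.69 x -6.7 z -2.5 turn 0.040
0.63 x -6.8 z -2.3 turn 0.040
0.57 x -6.8 z -2.2 turn 0.040
0.51 x -6.8 z -2.1 turn 0.040
0.45 x -6.8 z -1.9 turn 0.040
0.39 x -6.9 z -1.8 turn 0.040
0.33 x -6.9 z -1.7 turn 0.040
0.27 x -6.9 z -1.5 turn 0.040
0.21 x -6.9 z -1.4 turn 0.040
0.15 x -6.9 z -1.2 turn 0.040
0.09 x -6.9 z -1.1 turn 0.040
0.03 x -6.9 z -1.0 turn 0.040
-0.03 x -6.9 z -0.3 turn 0.020
-0.09 x -6.9 z 0.4 turn 0.000
-0.15 x -6.8 z 0.8 turn 0.000
```

```bash
python3 -m inch '-.68 -.01 0 .0044 0 0 0;-.68 -.0095 0 0 0 0 0;-.68 -.0066 0 -.0032 0 .04 0;-.68 -.0066 0 -.003 0 .04 0;-.68 -.0066 0 -.0029 0 .04 0;-.68 -.0067 0 -.0028 0 .04 0;-.68 -.0067 0 -.0026 0 .04 0;-.68 -.0067 0 -.0025 0 .04 0;-.68 -.0068 0 -.0023 0 .04 0;-.68 -.0068 0 -.0022 0 .04 0;-.68 0 0 0 0 0 0'
python3 - <<'E'
from st import *
out=[]
for n in('scene','side'):
    p,d=snapshot(n);out.append(p[:,:,::-1])
cv2.imwrite('pics/b4.png',np.hstack([cv2.resize(out[0][180:300,220:340],(400,400)),cv2.resize(out[1][150:270,190:310],(400,400))]))
E
```

```text
clock: 8.12
tool_pos: [0.5896, 0.0685, 0.1666]
eef_rot: [0.767, 0.613, -0.145, 0.119]
contact_force: [0.3, -1.4, 1.7]
opening: 0.16
finger_force: 0.0
jig TCP [ 0.1721 -0.0038  0.1666] tool z [-0.3676 -0.0046 -0.93  ] tool y [ 0.0006 -1.      0.0047] tilt 0.3763806420948903
```

View pics/b4.png

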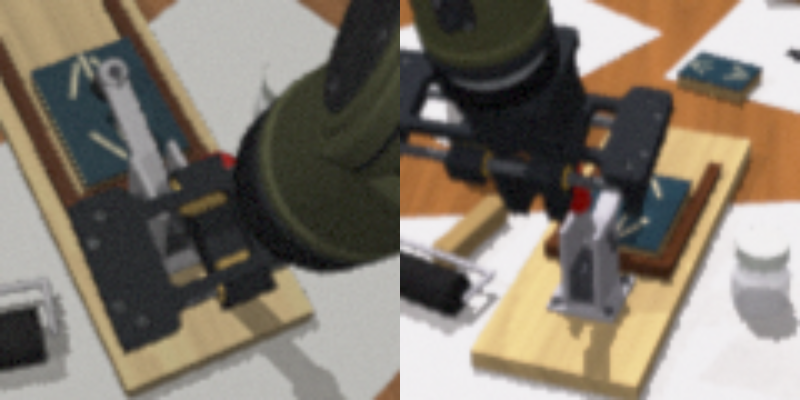

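The handle is rising with the fingers (red at 580,200 right panel) and the clamp arm is swinging down over the block (115,75 left). I'll continue over the dead point.

```bash
python3 -m inch '-.68 -.0068 0 -.0021 0 .04 0;-.68 -.0068 0 -.0019 0 .04 0;-.68 -.0069 0 -.0018 0 .04 0;-.68 -.0069 0 -.0017 0 .04 0;-.68 -.0069 0 -.0015 0 .04 0;-.68 -.0069 0 -.0014 0 .04 0;-.68 -.0069 0 -.0012 0 .04 0;-.68 -.0069 0 -.0011 0 .04 0;-.68 -.0069 0 -.001 0 .04 0;-.68 -.0069 0 0 0 .02 0;-.68 -.0069 0 0 0 0 0;-.68 0 0 0 0 0 0'
python3 -c "
from st import *
todo([93+115*np.sin(-.15)+24,0,190])"
```

```text
clock: 9.22
tool_pos: [0.5734, 0.0025, 0.1892]
eef_rot: [0.78, 0.626, 0.001, -0.001]
contact_force: [-0.3, -1.3, 0.7]
opening: 0.16
finger_force: 0.0
jig TCP [ 0.1041 -0.0025  0.1892] tool z [ 0.002   0.0008 -1.    ] tool y [ 0.0044 -1.     -0.0008] tilt -0.001985185575153252
tool shift mm [-4.3 -2.6 -0.8]
```

```bash
python3 -m inch '-.68 -.005 0 0 0 0 0;-.68 -.005 0 0 0 0 0;-.68 0 0 0 0 0 0'; python3 -c "from st import *"
```

```text
clock: 9.47
tool_pos: [0.5713, -0.0065, 0.1893]
eef_rot: [0.779, 0.627, 0.001, -0.001]
contact_force: [-0.2, -0.1, 0.3]
opening: 0.16
finger_force: 0.0
jig TCP [ 0.0949 -0.0025  0.1893] tool z [ 0.0026  0.0005 -1.    ] tool y [ 0.0057 -1.     -0.0005] tilt -0.0025896962167633276
```

```bash
python3 -m inch '-.68 -.003 0 0 0 0 0;-.68 -.003 0 0 0 0 0;-.68 0 0 0 0 0 0'; python3 -c "from st import *"
```

```text
clock: 9.72
tool_pos: [0.5701, -0.0124, 0.1895]
eef_rot: [0.779, 0.627, 0.001, -0.001]
contact_force: [-0.2, -0.1, 0.1]
opening: 0.163
finger_force: 0.0
jig TCP [ 0.0889 -0.0026  0.1895] tool z [ 0.0033  0.0001 -1.    ] tool y [ 0.0052 -1.     -0.0001] tilt -0.003307604732552362
```

Contact force dropped to zero, so the handle probably snapped away. I'll back off and look.

```bash
python3 -m inch '-.68 .03 0 0 0 0 0;-.68 .04 0 0 0 0 0;-.68 .041 0 -.02 0 0 0;-.68 .041 0 -.03 0 0 0;-.68 .041 0 -.03 0 0 0;-.68 .03 0 0 0 0 0;-.68 0 0 0 0 0 0'
python3 - <<'E'
from st import *
out=[]
for n in('scene','side'):
    p,d=snapshot(n);c=camera_model(n);W=world(p,d,c['intrinsics'],c['view']);out.append(p[:,:,::-1])
    j=(W-[.548,-.0985,0])@R.T*1e3;H,S,L=cv2.split(cv2.cvtColor(p,cv2.COLOR_RGB2HSV));ok=(d>0)&(abs(j[...,1])<45)&(abs(j[...,0])<200)
    m=ok&((H<6)|(H>174))&(S>150)&(j[...,2]>90);q=j[m];print(n,'red',np.percentile(q,[2,50,98],axis=0).round(1).tolist(),'ball',np.median(q[q[:,2]>178],0))
    b=ok&(abs(j[...,2]-40)<3)&(j[...,0]<60)&(j[...,0]>-110);print('block',np.percentile(j[b],[1,99],axis=0).round(1).tolist(),np.median(j[b][:,2]))
cv2.imwrite('pics/b5.png',np.hstack([cv2.resize(out[0][170:290,200:320],(400,400)),cv2.resize(out[1][150:270,190:310],(400,400))]))
E
```

```text
clock: 10.3
tool_pos: [0.6145, 0.1981, 0.2598]
eef_rot: [0.776, 0.631, 0.006, -0.003]
contact_force: [-0.1, 1.0, -0.2]
opening: 0.165
finger_force: 0.0
jig TCP [0.304  0.0004 0.2598] tool z [ 0.0137 -0.0022 -0.9999] tool y [ 0.0154 -0.9999  0.0024] tilt -0.013668254422510025
scene red [[62.6, -11.2, 131.0], [80.9, -2.8, 178.2], [90.6, 7.2, 204.1]] ball [ 75.4471  -2.7315 198.1918]
block [[-50.4, -33.7, 37.3], [49.1, 39.0, 42.6]] 40.001580512491095
side red [[75.0, -6.5, 125.0], [84.4, 4.5, 142.9], [89.2, 9.1, 165.4]] ball [nan nan nan]
block [[-54.1, -32.0, 37.6], [47.1, 39.2, 42.5]] 40.096627727118715
  return _methods._mean(a, axis=axis, dtype=dtype,
  ret = um.true_divide(
```

View pics/b5.png

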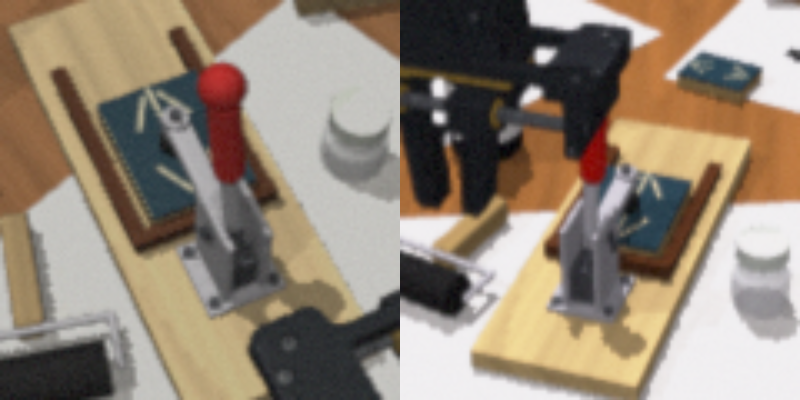

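The handle leans past vertical (ball at 222,85; centre about x 71, z 190, which matches lock). The foot is on the block (170,140), the block is still home, and the robot is clear.

```bash
python3 -m inch '-.68 0 0 0 0 0 0;-.68 0 0 0 0 0 0;-.68 0 0 0 0 0 0'; python3 -c "
from plant import r
print(r.finish_job())"
```

```text
clock: 10.65
tool_pos: [0.614, 0.1859, 0.2574]
eef_rot: [0.78, 0.626, 0.001, -0.001]
contact_force: [0.1, 0.2, -0.1]
opening: 0.159
finger_force: 0.0
the job is handed in; nothing more can be done
None
```

I pushed the lino block home against the stop, swung the clamp handle over into lock with the foot down on the block, and handed the job in at about 10.7 s; the last pictures agree with this, but the foot's force wasn't measured and no verdict came back.

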